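# Put the bench tools back in their drawer inserts

## Task

Put the four hand tools on the bench away: lay the wrench, the screwdriver and the tape measure flat in the foam inserts cut out for them, down in the cut-out with the wrench's jaws and the screwdriver's blade at the ends shaped for them, and press the torch down into the two spring clips of its insert until it snaps home. Leave the spray can and the mug where they stand.

Things in the scene. Friction and masses are not known exactly. Their poses are not given: they have to be found in the camera images.
- wrench_mid (a point): Adjustable wrench, steel head, green grip, lying flat; 144 mm long, 15 thick. Point: its middle, on the handle (22 mm wide there), 7.5 mm above its underside. y axis: along the wrench to the jaws (jaw end at +72 mm, handle end at -72; from +18 mm on comes the 42 mm wide head). z up.
- driver_grip (a point): Screwdriver, red eight-sided handle 30 mm across flats with black bands, steel blade, lying on a flat. Point: in the handle on its centre line, 15 mm above its underside. y axis: along it to the blade tip (tip at +100 mm, butt at -45; handle to +30 mm, then a cone and a 7 mm round blade). z up as it lies at the start.
- torch_mid (a point): Torch: round aluminium tube 30 mm across and 100 long between two black eight-sided ends, each 34 mm across and 22 long (total 144), lying on flats of its ends. Point: its middle on the centre line, 17 mm above its underside. y axis: along it to the lens. z up as it lies at the start.
- tape_mid (a point): Tape measure, yellow case with one black end and a round black-and-steel disc on its face, lying flat; 52 mm (x) x 58 mm (y), 30 thick; a small steel hook stands out of one end. Point: centre of the case, 15 mm above its underside. z up.
- insert_wrench_seat (a point): Foam insert for the wrench; fixed block 94 (x) x 170 (y) x 18 mm high: 14 mm black foam on a 4 mm blue base with the tool's shape in white. Point: where the wrench's point lies when home (11.5 mm above the bench, insert's centre). y axis: to the end where the jaws belong, 60 mm wide cut-out; 38 mm at the other. 7 to 8 mm room all round. Finger scoop across the full width, open to both sides, within 20 mm of the point.
- insert_driver_seat (a point): Foam insert for the screwdriver; fixed block 94 (x) x 170 (y) x 18 mm high: 14 mm black foam on a 4 mm blue base with the tool's shape in white. Point: where the driver's point lies when home (19 mm above the bench, 28 mm from the insert's centre to -y). y axis: to the blade's end, a 24 mm slot; handle part 46 mm wide. 7 to 8 mm room all round. Finger scoop across the full width within 20 mm of the point.
- insert_torch_seat (a point): Insert for the torch, foam and blue base as the others (94 x 170 mm), with two steel spring clips 34 mm either side of the point along y (its long axis), 14 mm long, 46 mm high. Lay the tube on their sprung jaws, lens either way, and push down (8 to 20 N) till they snap over it. Point: the torch's point when home, 28 mm above the bench; 18 mm higher before the snap. Scoop as the others.
- insert_tape_seat (a point): Foam insert for the tape measure; fixed block 94 (x) x 170 (y) x 18 mm high: 14 mm black foam on a 4 mm blue base with the tool's shape in white. Point: where the tape's point lies when home (19 mm above the bench, insert's centre). Cut-out 68 (x) x 76 mm (y): 8 to 9 mm room all round; tape's y along the insert's y, either way. Finger scoop across the full width within 20 mm of the point.
- spray_mid (a point): Bystander: aerosol can, red with a paper label and white cap, 57 mm across and 172 high, standing loose. Point: on its axis, 86 mm up.
- mug_mid (a point): Bystander: blue coffee mug, 82 mm across and 95 high, handle at its own +y, standing loose. Point: on its axis, 47.5 mm up.
There are look-alikes about, which are no part of the job. What is meant by the part that bears wrench_mid is not pink or yellow, and is the larger of those in its own colour.

How it is judged:
By the outcome, as a careful person would: the job done as asked, in the order asked, and still so for the second after the job is handed in, with the robot touching nothing.
It also fails if it takes over 109 s, if anything falls off the work surface, if the arm or the gripper's body presses on something with over 40 N, if the wrist force passes 120 N, or if a joint passes its speed limit or range.

## Robot

A 6-joint arm with a two-finger parallel gripper is mounted at the origin on the work surface. World frame = base frame: x ahead of the robot, y to its left, z up, the work surface at z = 0. Lengths are in m, angles in rad, forces in N, time in s.
With the tool pointing down it reaches from about 0.325 to 0.875 m from the base axis. Payload 4.4 kg.
Tool frame: the origin (TCP) lies midway between the tips of the shut fingers; the grasp point (between the pads) lies 19 mm behind it; z points along the fingers, x is the direction in which the jaws open and shut, and the axes are right-handed (so a half turn about z gives the same grasp; the last joint's range is limited). The gripper opens to 85 mm and grips with 20 to 120 N. Pads are 22 mm wide; open, the fingers measure 114 mm over their backs; the gripper's body (76 mm by 85 mm) begins 54 mm behind the grasp point. The pads swing forward as they close: fully open they stand 13 mm farther back than shut.
Start: joints at [1.169, 0.207, 1.542, -0, 1.393, -0.15], TCP at [0.143, 0.557, 0.2] pointing down, gripper open.
Joint ranges: [-2.73, 2.73], [-0.86, 2.22], [0.23, 2.46], [-1.11, 4.25], [0.08, 2.63], [-2.82, 2.82]. Speed limits (rad/s): [2.79, 2.79, 3.14, 3.14, 3.14, 3.14].

## Interface

Orientations are given as a rotation vector (axis times angle).
In Python, from station import ctrl gives the robot as it stands.
- The arm moves only by the tool send_rows, never from a script. Its argument "moves" is a list that holds one entry, the list of rows, each a list of 5 numbers: the shift along the tool's x, y, z in mm, then the turn about the tool's z in rad, then the finger opening in mm, from 0 to 85.4. In form: [[[x, y, z, twist, jaw], ...]]. A call has 1 to 12 rows; each row shifts and turns the commanded pose from where the row before left it, along the tool's axes as they then stand; what a row does not reach is not made up. A row lasts 1/12 s, in which the tool goes at most 41.7 mm and 7.16 degrees, less where a joint would pass 70% of its speed; a pose out of reach is approached as far as the arm can. A call with a gripper value outside its range is refused whole. The fingers move at their own pace and stop on an object; "squeeze" is the grip in N (left out, the last holds). Time passes only in rows, so rows that do not move let the fingers close. It gives the time, the measured TCP pose, the force and the opening at its end, in the units of the state.
- ctrl.get_state(): the state, without advancing time (a new reading comes with each control period).
- ctrl.read_camera(name): name is "side" or "top" or "wrist"; returns (picture, depth): 400x640x3 uint8, blue, green, red; 400x640 float32, m along the optical axis (not along the pixel's ray), 0 where there is no reading.
- ctrl.camera_info(name): a dict with "K" (3x3 intrinsics, pixels), "pose" (4x4, takes a point from camera to world coordinates). Camera axes: x right, y down, z forward; pixel columns grow to the right and rows downward; lengths in m; the calibration is good to about 2 mm. A picture is of the moment at which its call begins: read the wrist's pose just before it. camera_info takes no time and is no camera call; for the wrist camera it gives the pose at the moment of the call.
- ctrl.sign_off(): hands the job in, once; it reports no verdict.
Trained networks look in the newest picture that a camera, given by its name, has taken for a name from the list of things; names that differ only in an ending like _2 or _b are one class to them, and where a whole thing is asked for, a point or a joint stands for the part that bears it (a point fixed in the world has none). Each returns a list of dicts, best first, with "score" (0 to 1); they miss things now and then, are a little off and sometimes report something else, mostly with a low value. They report only what shows in the picture. A call takes as long as a camera call. They do not tell look-alikes from the thing itself.
- ctrl.recognise(name, camera): "position" ([x, y, z] in m, in world coordinates, good to about 4 mm: the middle of the surface that is visible of it).
The state is a dict: "time_s": time; "qpos": joint angles; "qvel": joint speeds; "joint_torque": joint torques, N m; "tool_pos": TCP position; "tool_rot": TCP orientation; "contact_force": force on the tool from outside, world axes, zero at the start; "torque": the same for the moment, N m; "gripper_width": opening from 0.0 (shut) to 1.0 (fully open).
Only numpy, scipy, OpenCV 4.12 (cv2) and the standard library are available. Lean on these libraries where they do the work, as an engineer would, in place of code of your own. Each camera call takes 0.05 s, during which the arm holds its last target. There are 200 camera calls.

## Working session

There is one attempt and no reset: what is moved stays moved. The work goes in short steps, Python scripts to look and compute and a tool call to move; the robot and the scene stay as the last step left them, time stands still between calls to the robot, and variables do not carry over. Pictures are saved under pics/ and viewed, about 12 in all and at most 16, crops included, and the job is handed in when it is done.

Besides the shell and the picture viewer there is one more tool, called after ">>>" by a JSON object that holds its "method" and its "body". send_rows: Moves the arm, as the interface text tells. Its arguments: {"type":"object","properties":{"moves":{"type":"array"},"squeeze":{"type":"number"}},"required":["moves"]}

```bash
ls; mkdir -p pics; cat > h.py <<'E'
import numpy as np, cv2
from scipy.spatial.transform import Rotation as R
from station import ctrl
def cam(n):
    i=ctrl.camera_info(n); im,d=ctrl.read_camera(n); return im,d,np.array(i["K"]),np.array(i["pose"])
def cloud(d,K,T):
    v,u=np.mgrid[:d.shape[0],:d.shape[1]]
    p=np.stack([(u-K[0,2])/K[0,0]*d,(v-K[1,2])/K[1,1]*d,d],-1)
    return p@T[:3,:3].T+T[:3,3]
def proj(P,K,T):
    p=(np.asarray(P)-T[:3,3])@T[:3,:3]; return (p@K.T)[:2]/p[2]
def st():
    s=ctrl.get_state(); print("t",s["time_s"],"pos",np.round(s["tool_pos"],4),"rot",np.round(s["tool_rot"],3),"F",np.round(s["contact_force"],1),"w",round(s["gripper_width"],3),"q6",np.round(s["qpos"],2))
    print(np.round(R.from_rotvec(s["tool_rot"]).as_matrix(),2).tolist())
    return s
E
python3 - <<'E'
from h import *
st()
names=["wrench_mid","driver_grip","torch_mid","tape_mid","insert_wrench_seat","insert_driver_seat","insert_torch_seat","insert_tape_seat","spray_mid","mug_mid"]
for n in ["top","side"]:
    im,d,K,T=cam(n); cv2.imwrite(f"pics/{n}0.png",im); np.savez(f"{n}0.npz",im=im,d=d,K=K,T=T)
    print(n,np.round(T,2).tolist(),K[0,0])
    if n=="top":
      for k in names:
        for r in ctrl.recognise(k,n): print(k,round(r["score"],2),np.round(r["position"],3),np.round(proj(r["position"],K,T)))
E
```

```text
pics
t 0.0 pos [0.1424 0.5562 0.1992] rot [ 2.481  1.925 -0.003] F [-0.5  0.8  0.3] w 1.002 q6 [ 1.17  0.21  1.54 -0.    1.39 -0.15]
[[0.25, 0.97, -0.0], [0.97, -0.25, -0.0], [-0.0, -0.0, -1.0]]
top [[-0.03, -0.99, 0.16, 0.22], [-1.0, 0.03, 0.01, 0.01], [-0.01, -0.16, -0.99, 1.39], [0.0, 0.0, 0.0, 1.0]] 470.59680899441014
wrench_mid 0.8 [0.338 0.299 0.007] [236. 237.]
wrench_mid 0.72 [0.456 0.309 0.011] [232. 198.]
wrench_mid 0.72 [0.331 0.172 0.01 ] [279. 238.]
wrench_mid 0.67 [0.265 0.446 0.017] [184. 264.]
driver_grip 0.9 [ 0.431 -0.318  0.027] [445. 199.]
driver_grip 0.35 [ 0.597 -0.102  0.018] [369. 147.]
torch_mid 0.97 [ 0.431 -0.093  0.034] [368. 201.]
torch_mid 0.24 [ 0.431 -0.317  0.025] [445. 200.]
tape_mid 0.75 [0.438 0.095 0.026] [304. 201.]
insert_wrench_seat 0.8 [0.619 0.095 0.011] [303. 143.]
insert_driver_seat 0.94 [ 0.619 -0.295  0.019] [433. 138.]
insert_driver_seat 0.28 [0.621 0.098 0.007] [302. 142.]
insert_torch_seat 0.8 [0.6   0.287 0.003] [240. 151.]
insert_tape_seat 0.63 [ 0.597 -0.102  0.018] [369. 147.]
insert_tape_seat 0.53 [0.454 0.307 0.012] [233. 198.]
spray_mid 0.82 [ 0.527 -0.443  0.13 ] [497. 157.]
mug_mid 0.96 [0.548 0.496 0.053] [165. 166.]
side [[-0.96, -0.2, 0.19, 0.19], [-0.28, 0.63, -0.73, 0.99], [0.02, -0.75, -0.66, 0.97], [0.0, 0.0, 0.0, 1.0]] 501.04969451001915
```

```bash
python3 - <<'E'
from h import *
im=cv2.imread("pics/top0.png"); c=im[100:290,130:530]; cv2.imwrite("pics/top0c.png",cv2.resize(c,None,fx=2,fy=2,interpolation=cv2.INTER_CUBIC))
c=im[175:285,150:300]; cv2.imwrite("pics/wr.png",cv2.resize(c,None,fx=5,fy=5,interpolation=cv2.INTER_CUBIC))
E
```

```text
(no output)
```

View pics/top0c.png

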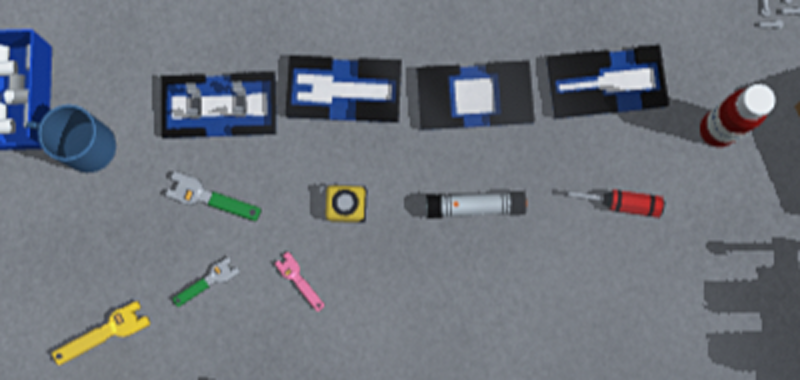

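View pics/wr.png

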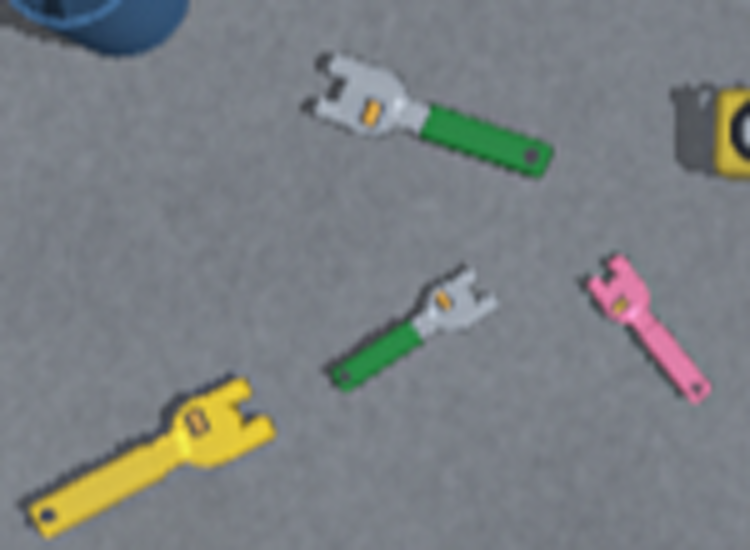

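Wrench candidates are the large green (232,198), the small green (236,237), the pink (279,238) and the yellow (184,264). The large green one fits: it is not pink or yellow, and it is the larger of the two greens. The crop confirms it. Its jaws point to +y, as does the driver's blade. The inserts for jaws and blade also face +y.

```bash
python3 - <<'E'
from h import *
z=np.load("top0.npz"); im,d,K,T=[z[k] for k in("im","d","K","T")]
P=cloud(d,K,T); bench=np.abs(P[...,2])<0.012
ok=d>0
for y in(-.4,0,.4): 
    m=ok&(np.abs(P[...,1]-y)<.05)&(np.abs(P[...,0]-.52)<.02); print("bench z",y,np.median(P[m][:,2]))
def rect(nm,c,r,lo,hi):
    m=ok&(abs(P[...,0]-c[0])<r[0])&(abs(P[...,1]-c[1])<r[1])&(P[...,2]>lo)&(P[...,2]<hi)
    n,l,s,_=cv2.connectedComponentsWithStats(m.astype(np.uint8)); k=1+s[1:,4].argmax(); q=P[l==k]
    xy=(q[:,:2]*1000).astype(np.float32); b=cv2.minAreaRect(xy)
    e=np.linalg.eigh(np.cov(xy.T)); v=e[1][:,1]; v=v*np.sign(v[1])
    bp=cv2.boxPoints(b); ed=[bp[1]-bp[0],bp[2]-bp[1]]; L=max(ed,key=np.linalg.norm);L=L*np.sign(L[1])
    print(nm,len(q),"rect c",np.round(b[0],1),"size",np.round(b[1],1),"long dir deg from +y",round(np.degrees(np.arctan2(-L[0],L[1])),1),"pca",round(np.degrees(np.arctan2(-v[0],v[1])),1),"mean",np.round(xy.mean(0),1),"z p95",np.round(np.percentile(q[:,2],95)*1000,1))
for nm,c in dict(torch=(.6,.287),wrench=(.619,.097),tape=(.6,-.1),driver=(.619,-.295)).items(): rect("ins_"+nm,c,(.08,.12),.013,.024)
rect("wrench",(.456,.309),(.07,.1),.007,.03)
rect("driver",(.431,-.31),(.07,.12),.009,.05)
rect("driverhandle",(.431,-.318),(.07,.12),.018,.05)
rect("torch",(.431,-.093),(.07,.12),.012,.05)
rect("tape",(.438,.095),(.07,.08),.015,.05)
E
```

```text
bench z -0.4 0.004075135846514755
bench z 0 0.0011713067218053208
bench z 0.4 0.0020209935136832335
ins_torch 211 rect c [595.4 340.1] size [95.5 64.7] long dir deg from +y -89.7 pca -86.6 mean [594.7 346.5] z p95 22.9
ins_wrench 422 rect c [612.3  46.6] size [64.4 95.9] long dir deg from +y 86.4 pca 86.4 mean [611.5  44.4] z p95 22.8
ins_tape 512 rect c [598.6 -44.6] size [95.4 63.3] long dir deg from +y -87.9 pca -87.3 mean [597.3 -40.1] z p95 22.9
ins_driver 673 rect c [ 612.7 -259.3] size [96.6 94.3] long dir deg from +y -84.7 pca -82.8 mean [ 611.9 -255.9] z p95 23.0
wrench 428 rect c [449.7 296.9] size [144.1  40.4] long dir deg from +y -24.9 pca -21.6 mean [454.2 300.7] z p95 20.3
driver 354 rect c [ 433.7 -293.5] size [143.3  31. ] long dir deg from +y -10.2 pca -10.9 mean [ 428.8 -312.7] z p95 34.6
driverhandle 309 rect c [ 431.4 -306.7] size [116.5  31. ] long dir deg from +y -10.2 pca -10.6 mean [ 428.  -319.5] z p95 34.7
torch 543 rect c [431.8 -93.1] size [ 33.5 147.8] long dir deg from +y 0.7 pca 1.1 mean [430.6 -91.9] z p95 37.5
tape 358 rect c [439.1 102. ] size [62.6 53.9] long dir deg from +y -1.2 pca -20.7 mean [438.   98.7] z p95 35.9
```

```bash
python3 - <<'E'
from h import *
z=np.load("top0.npz"); im,d,K,T=[z[k] for k in("im","d","K","T")]
P=cloud(d,K,T); ok=d>0
def rr(nm,m):
    xy=(P[m][:,:2]*1000).astype(np.float32); b=cv2.minAreaRect(xy); e=np.linalg.eigh(np.cov(xy.T)); v=e[1][:,1]; v=v*np.sign(v[1])
    bp=cv2.boxPoints(b); L=max([bp[1]-bp[0],bp[2]-bp[1]],key=np.linalg.norm);L=L*np.sign(L[1])
    print(nm,m.sum(),np.round(b[0],1),np.round(b[1],1),"rectdeg",round(np.degrees(np.arctan2(-L[0],L[1])),1),"pca",round(np.degrees(np.arctan2(-v[0],v[1])),1),"mean",np.round(xy.mean(0),1))
for nm,c in dict(torch=(.595,.287),wrench=(.615,.097),tape=(.6,-.1),driver=(.615,-.3)).items():
    m=ok&(abs(P[...,0]-c[0])<.085)&(abs(P[...,1]-c[1])<.098)&(P[...,2]>.015)&(P[...,2]<.025)
    m=cv2.morphologyEx(m.astype(np.uint8),cv2.MORPH_OPEN,np.ones((3,3)))>0
    rr("ins_"+nm,m)
hsv=cv2.cvtColor(im,cv2.COLOR_BGR2HSV); g=(hsv[...,0]>45)&(hsv[...,0]<85)&(hsv[...,1]>100)
rr("green",ok&g&(abs(P[...,0]-.44)<.05)&(abs(P[...,1]-.29)<.1))
w=ok&(abs(P[...,0]-.455)<.06)&(abs(P[...,1]-.305)<.09)&(P[...,2]>.007)
rr("head",w&~g&(P[...,1]>.3))
red=((hsv[...,0]<8)|(hsv[...,0]>172))&(hsv[...,1]>120)
rr("red",ok&red&(abs(P[...,0]-.43)<.05)&(abs(P[...,1]+.32)<.08))
yel=(hsv[...,0]>20)&(hsv[...,0]<35)&(hsv[...,1]>120)
rr("tape",ok&(P[...,2]>.025)&(abs(P[...,0]-.438)<.05)&(abs(P[...,1]-.1)<.05))
rr("yel",ok&yel&(abs(P[...,0]-.438)<.05)&(abs(P[...,1]-.1)<.05))
E
```

```text
ins_torch 234 [596.5 287.7] [ 95.6 168. ] rectdeg 1.0 pca -11.3 mean [590.5 281.1]
ins_wrench 452 [616.2  99.7] [169.5  94.4] rectdeg -4.4 pca -4.6 mean [617.3  87.7]
ins_tape 805 [600.7 -98.6] [ 94.9 170.1] rectdeg 1.9 pca -0.1 mean [598.7 -95.2]
ins_driver 587 [ 615.9 -298.3] [ 94.3 169.6] rectdeg 4.6 pca -2.3 mean [ 607.3 -281.5]
green 168 [439.6 266.4] [79.7 19.7] rectdeg -21.4 pca -20.8 mean [439.  265.8]
head 259 [454.3 347. ] [ 93. 116.] rectdeg 89.6 pca -48.1 mean [464.4 334. ]
red 219 [ 426.5 -326.5] [74.3 28.1] rectdeg -9.7 pca -10.4 mean [ 424.7 -327.2]
tape 328 [439.1  98.8] [56.1 51.1] rectdeg -1.2 pca -12.3 mean [438.4  98.9]
yel 199 [436.7  98.8] [56.1 49.2] rectdeg -1.3 pca -5.0 mean [435.5  98.9]
```

>>> {"method": "send_rows", "body": {"moves": [[[0, 0, 0, 0.12, 60], [0, 0, 0, 0.12, 60], [0, 0, 0, 0.12, 60], [0, 0, 0, 0.12, 60], [0, 0, 0, 0.12, 60], [0, 0, 0, 0.12, 60], [0, 0, 0, 0.12, 60], [0, 0, 0, 0.12, 60], [0, 0, 0, 0.12, 60], [0, 0, 0, 0.12, 60], [0, 0, 0, 0.12, 60], [0, 0, 0, 0.12, 60]]], "squeeze": 40}}

```text
time_s: 1.6
tool_pos: [0.1427, 0.557, 0.2004]
tool_rot: [-3.135, 0.198, -0.0]
contact_force: [0.4, -0.1, 0.3]
gripper_width: 0.701
```

>>> {"method": "send_rows", "body": {"moves": [[[0, 0, 0, 0.12, 60], [0, 0, 0, 0.12, 60], [38, 13.2, 0, 0, 60], [38, 13.2, 0, 0, 60], [38, 13.2, 0, 0, 60], [38, 13.2, 0, 0, 60], [38, 13.2, 0, 0, 60], [38, 13.2, 0, 0, 60], [38, 13.2, 0, 0, 60], [38, 13.2, 0, 0, 60], [38, 13.2, 0, 0, 60], [38, 13.2, 0, 0, 60]]]}}

```text
time_s: 2.6
tool_pos: [0.4532, 0.2981, 0.2007]
tool_rot: [-3.09, 0.562, -0.001]
contact_force: [1.0, 1.0, 0.1]
gripper_width: 0.702
```

```bash
cat >> h.py <<'E'
def go(x,y,z,psi,s=None):
    """print shift (tool axes AFTER the twist) & twist to reach TCP x,y,z (mm), tool-x heading psi deg"""
    s=s or ctrl.get_state(); M=R.from_rotvec(s["tool_rot"]).as_matrix(); p=np.array(s["tool_pos"])*1000
    c=np.degrees(np.arctan2(M[1,0],M[0,0])); tw=np.radians((c-psi+180)%360-180)
    M2=M@R.from_rotvec([0,0,tw]).as_matrix(); print("now",np.round(p,1),"psi",round(c,1),"q6",round(s["qpos"][5],2),"F",np.round(s["contact_force"],1),"w",round(s["gripper_width"]*85.4,1),"t",round(s["time_s"],2)," -> shift",np.round((np.array([x,y,z])-p)@M2,1),"twist",round(tw,3))
def stat(nm,m,P):
    xy=(P[m][:,:2]*1000).astype(np.float32); b=cv2.minAreaRect(xy); v=np.linalg.eigh(np.cov(xy.T))[1][:,1]; v=v*np.sign(v[1])
    bp=cv2.boxPoints(b); L=max([bp[1]-bp[0],bp[2]-bp[1]],key=np.linalg.norm);L=L*np.sign(L[1])
    print(nm,m.sum(),"c",np.round(b[0],1),"size",np.round(b[1],1),"rectdeg",round(np.degrees(np.arctan2(-L[0],L[1])),1),"pca",round(np.degrees(np.arctan2(-v[0],v[1])),1),"mean",np.round(xy.mean(0),1),"zmed",round(np.median(P[m][:,2])*1000,1))
def near(nm,c,r,lo,hi,P,d,extra=None):
    m=(d>0)&(abs(P[...,0]-c[0])<r[0])&(abs(P[...,1]-c[1])<r[1])&(P[...,2]>lo)&(P[...,2]<hi)
    if extra is not None: m&=extra
    m=cv2.morphologyEx(m.astype(np.uint8),cv2.MORPH_OPEN,np.ones((3,3)))>0
    if m.sum()>9: stat(nm,m,P)
E
python3 - <<'E'
from h import *
im,d,K,T=cam("wrist"); cv2.imwrite("pics/w1.png",im); P=cloud(d,K,T)
print(np.round(T[:3,3],3),K[0,0]); 
print("bench",np.percentile(P[d>0][:,2],[5,25,50]))
near("wr",(.45,.296),(.07,.1),.006,.03,P,d)
hsv=cv2.cvtColor(im,cv2.COLOR_BGR2HSV); g=(hsv[...,0]>45)&(hsv[...,0]<85)&(hsv[...,1]>100)
near("green",(.45,.28),(.07,.1),-.01,.03,P,d,g)
go(450.5,296.5,60,-21)
E
```

```text
[0.483 0.375 0.374] 307.41676901378605
bench [-0.0009785  -0.00014138  0.0005409 ]
wr 2556 c [454.2 297.1] size [141.5  39.6] rectdeg -21.1 pca -21.3 mean [458.2 307.6] zmed 14.3
green 908 c [442.2 264.1] size [77.  20.2] rectdeg -19.8 pca -19.9 mean [444.1 268.6] zmed 14.9
now [459.5 293.  200.9] psi -21.0 q6 0.78 F [ 4.6 -3.1  1. ] w 59.7 t 2.65  -> shift [-10.7  -0.3 140.8] twist 0.001
```

View pics/w1.png

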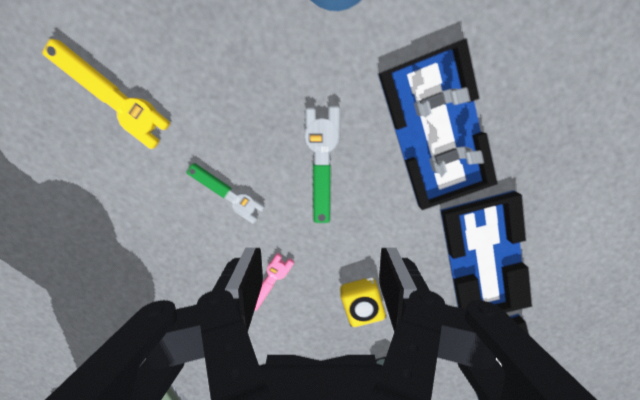

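>>> {"method": "send_rows", "body": {"moves": [[[-5, 0, 20, 0, 60], [0, 0, 20, 0, 60], [0, 0, 0, 0, 60], [0, 0, 0, 0, 60]]]}}

```text
time_s: 2.98
tool_pos: [0.446, 0.3009, 0.1593]
tool_rot: [3.089, -0.562, -0.004]
contact_force: [-0.4, 1.0, 0.5]
gripper_width: 0.702
```

```bash
python3 - <<'E'
from h import *
im,d,K,T=cam("wrist"); P=cloud(d,K,T)
near("wr",(.45,.296),(.07,.1),.006,.03,P,d)
hsv=cv2.cvtColor(im,cv2.COLOR_BGR2HSV); g=(hsv[...,0]>45)&(hsv[...,0]<85)&(hsv[...,1]>100)
near("green",(.45,.28),(.07,.1),.01,.03,P,d,g)
near("tape",(.438,.1),(.05,.05),.025,.04,P,d)
near("insW",(.615,.097),(.085,.098),.014,.024,P,d)
near("insT",(.595,.287),(.085,.098),.014,.024,P,d)
go(452,296.5,3,-21)
E
```

```text
wr 3184 c [453.1 297.4] size [142.6  40.4] rectdeg -22.2 pca -21.5 mean [458.2 308. ] zmed 14.3
green 1131 c [441.9 266.5] size [73.3 21.4] rectdeg -19.6 pca -20.7 mean [443.4 269.4] zmed 15.0
tape 1426 c [438.8 100.8] size [57.2 48.1] rectdeg -2.6 pca -13.4 mean [439.2 104.5] zmed 30.4
insW 3439 c [617.5 100.4] size [171.3  95. ] rectdeg -4.2 pca 12.2 mean [629.5 117.6] zmed 18.2
insT 4078 c [597.9 289. ] size [ 94.8 170.8] rectdeg 0.5 pca 0.1 mean [599.  297.5] zmed 18.0
now [447.  301.6 160.7] psi -20.6 q6 0.79 F [-0.3  0.5  0.9] w 59.9 t 3.03  -> shift [  6.5   2.9 157.7] twist 0.007
```

>>> {"method": "send_rows", "body": {"moves": [[[7, 2.2, 35, 0, 60], [0, 0, 35, 0, 60], [0, 0, 35, 0, 60], [0, 0, 30, 0, 60], [0, 0, 15, 0, 60], [0, 0, 7, 0, 60], [0, 0, 0, 0, 60], [0, 0, 0, 0, 0], [0, 0, 0, 0, 0], [0, 0, 0, 0, 0], [0, 0, 0, 0, 0], [0, 0, 0, 0, 0]]], "squeeze": 50}}

```text
time_s: 4.03
tool_pos: [0.4538, 0.2972, 0.0045]
tool_rot: [-3.09, 0.562, -0.003]
contact_force: [-0.4, -0.3, -0.2]
gripper_width: 0.007
```

```bash
python3 -c "
from h import *
go(617,100,80,-4.3)"
```

```text
now [453.8 297.2   4.5] psi -20.6 q6 0.78 F [-0.4 -0.3 -0.2] w 0.6 t 4.03  -> shift [177.7 184.4 -75.3] twist -0.285
```

```bash
python3 - <<'E'
from h import *
im,d,K,T=cam("side"); u=proj([.4538,.2972,.01],K,T); print(u)
u=np.clip(u.astype(int),[120,100],[520,300]); c=im[u[1]-100:u[1]+100,u[0]-120:u[0]+120]
im,d,K,T=cam("wrist"); 
cv2.imwrite("pics/m1.png",np.hstack([cv2.resize(c,(480,400)),im[:,160:480]]))
E
```

```text
[281.87096303 292.16307695]
```

View pics/m1.png

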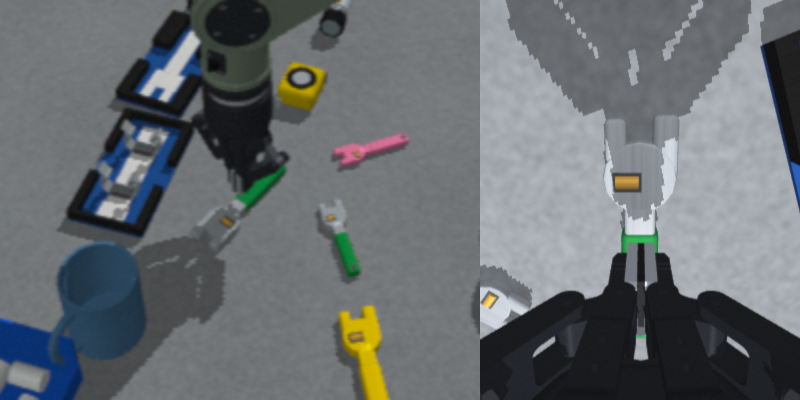

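```bash
python3 - <<'E'
from h import *
im,d,K,T=cam("wrist"); P=cloud(d,K,T); np.savez("w2.npz",im=im,d=d,K=K,T=T)
print("cam",np.round(T[:3,3]*1000),"tcp px",proj([.4538,.2972,.0045],K,T),"wr top px",proj([.4538,.2972,.015],K,T))
for r in range(225,300,6): print(r,[ (c,*(np.round(P[r,c]*1000).astype(int).tolist())) for c in (300,312,320,330,345)])
hsv=cv2.cvtColor(im,cv2.COLOR_BGR2HSV); g=(hsv[...,0]>45)&(hsv[...,0]<85)&(hsv[...,1]>100)
near("green",(.45,.28),(.07,.1),.005,.05,P,d,g)
near("wr",(.45,.296),(.07,.1),.006,.018,P,d)
go(450.5,296.5,60,-21)
E
```

```text
cam [483. 373. 177.] tcp px [319.5567856  234.02111013] wr top px [319.52215489 241.72857045]
225 [(300, 444, 305, 0), (312, 454, 309, 15), (320, 458, 307, 15), (330, 463, 305, 14), (345, 470, 295, 0)]
231 [(300, 442, 301, 0), (312, 452, 305, 14), (320, 456, 303, 14), (330, 462, 301, 14), (345, 469, 291, -1)]
237 [(300, 441, 298, 0), (312, 451, 302, 15), (320, 455, 300, 15), (330, 460, 298, 14), (345, 467, 288, 0)]
243 [(300, 439, 294, 0), (312, 454, 309, 38), (320, 458, 307, 37), (330, 463, 305, 38), (345, 466, 284, 1)]
249 [(300, 437, 290, 0), (312, 454, 308, 44), (320, 458, 308, 45), (330, 463, 306, 45), (345, 465, 279, 0)]
255 [(300, 448, 308, 44), (312, 454, 309, 50), (320, 458, 308, 52), (330, 462, 306, 51), (345, 468, 300, 45)]
261 [(300, 448, 307, 50), (312, 455, 309, 57), (320, 458, 307, 56), (330, 462, 306, 56), (345, 468, 300, 49)]
267 [(300, 448, 307, 55), (312, 455, 309, 62), (320, 458, 308, 62), (330, 462, 306, 61), (345, 467, 300, 55)]
273 [(300, 448, 307, 59), (312, 455, 309, 66), (320, 458, 307, 66), (330, 462, 307, 67), (345, 467, 299, 59)]
279 [(300, 449, 307, 64), (312, 455, 309, 71), (320, 458, 308, 71), (330, 462, 306, 70), (345, 466, 300, 64)]
285 [(300, 452, 312, 78), (312, 456, 310, 76), (320, 458, 307, 73), (330, 462, 307, 76), (345, 468, 307, 79)]
291 [(300, 452, 312, 82), (312, 456, 310, 80), (320, 457, 304, 72), (330, 462, 307, 80), (345, 467, 307, 82)]
297 [(300, 452, 311, 84), (312, 456, 310, 83), (320, 456, 301, 72), (330, 462, 307, 83), (345, 467, 306, 84)]
green 406 c [443.5 270. ] size [81.4 21.1] rectdeg -20.7 pca -18.3 mean [453.2 296.6] zmed 14.5
wr 7026 c [452.  297.8] size [145.2  40.9] rectdeg -23.6 pca -22.9 mean [467.9 332.5] zmed 13.9
now [453.2 296.9   3.7] psi -20.6 q6 0.78 F [-0.1 -0.5 -0.8] w 0.0 t 4.18  -> shift [ -2.3   1.3 -56.3] twist 0.006
```

The fingers shut with nothing between them. Wrist depth shows their tips about 30 mm above the stated TCP, so I'll open and go lower in small steps while watching the force.

>>> {"method": "send_rows", "body": {"moves": [[[0, 0, 0, 0, 50], [0, 0, 0, 0, 50], [0, 0, 0, 0, 50], [0, 0, 0, 0, 50], [0, 0, 5, 0, 50], [0, 0, 5, 0, 50], [0, 0, 5, 0, 50], [0, 0, 0, 0, 50]]]}}

```text
time_s: 4.85
tool_pos: [0.4516, 0.2962, -0.0133]
tool_rot: [3.089, -0.562, -0.004]
contact_force: [-0.1, -0.4, -0.1]
gripper_width: 0.585
```

```bash
python3 - <<'E'
from h import *
im,d,K,T=cam("wrist"); P=cloud(d,K,T); cv2.imwrite("pics/w3.png",im[150:,120:520])
go(452,297,0,-21)
E
```

```text
now [451.9 296.4 -12.8] psi -20.6 q6 0.78 F [ 0.1  0.  -0.6] w 50.0 t 4.9  -> shift [ -0.2  -0.6 -12.8] twist 0.006
```

View pics/w3.png

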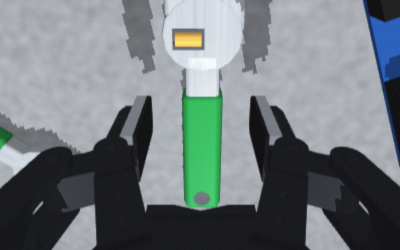

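>>> {"method": "send_rows", "body": {"moves": [[[0, 0, 6, 0, 45], [0, 0, 6, 0, 40], [0, 0, 0, 0, 40], [0, 0, 0, 0, 40]]]}}

```text
time_s: 5.23
tool_pos: [0.4523, 0.2966, -0.0243]
tool_rot: [3.09, -0.562, -0.002]
contact_force: [0.1, -0.2, 0.0]
gripper_width: 0.466
```

>>> {"method": "send_rows", "body": {"moves": [[[0, 0, 0, 0, 0], [0, 0, 0, 0, 0], [0, 0, 0, 0, 0], [0, 0, 0, 0, 0]]]}}

```text
time_s: 5.57
tool_pos: [0.4533, 0.297, -0.0232]
tool_rot: [-3.09, 0.562, -0.001]
contact_force: [0.5, -0.0, 0.3]
gripper_width: 0.237
```

>>> {"method": "send_rows", "body": {"moves": [[[0, 0, -25, 0, 0], [0, 0, -30, 0, 0], [0, 0, -30, 0, 0], [0, 0, -15, -0.1, 0], [0, 0, 0, -0.1, 0], [0, 0, 0, -0.085, 0], [30, 30, 0, 0, 0], [30, 31, 0, 0, 0], [30, 31, 0, 0, 0], [30, 31, 0, 0, 0], [30, 31, 0, 0, 0], [28, 30, 0, 0, 0]]]}}

```text
time_s: 6.57
tool_pos: [0.6126, 0.1034, 0.0755]
tool_rot: [3.139, -0.118, -0.002]
contact_force: [0.4, 0.3, -2.0]
gripper_width: 0.232
```

>>> {"method": "send_rows", "body": {"moves": [[[0, 0, 0, 0, 0], [0, 0, 0, 0, 0], [0, 0, 0, 0, 0]]]}}

```text
time_s: 6.82
tool_pos: [0.6112, 0.105, 0.0752]
tool_rot: [-3.139, 0.119, 0.004]
contact_force: [-0.0, 0.1, -3.0]
gripper_width: 0.236
```

```bash
python3 - <<'E'
from h import *
go(617.2,100,-19,-4.3)
im,d,K,T=cam("wrist"); P=cloud(d,K,T); cv2.imwrite("pics/w4.png",im)
near("insW",(.617,.1),(.085,.098),.014,.024,P,d)
near("wr",(.617,.1),(.085,.098),.05,.105,P,d)
hsv=cv2.cvtColor(im,cv2.COLOR_BGR2HSV); g=(hsv[...,0]>45)&(hsv[...,0]<85)&(hsv[...,1]>100)
near("green",(.617,.1),(.085,.098),.03,.105,P,d,g)
E
```

```text
now [611.2 105.   75.2] psi -4.4 q6 0.11 F [-0.   0.1 -3. ] w 20.2 t 6.82  -> shift [ 6.6  4.5 94.2] twist -0.001
insW 5814 c [618.  107.4] size [154.4  94.3] rectdeg -4.3 pca 9.7 mean [626.3 133.1] zmed 18.1
```

View pics/w4.png

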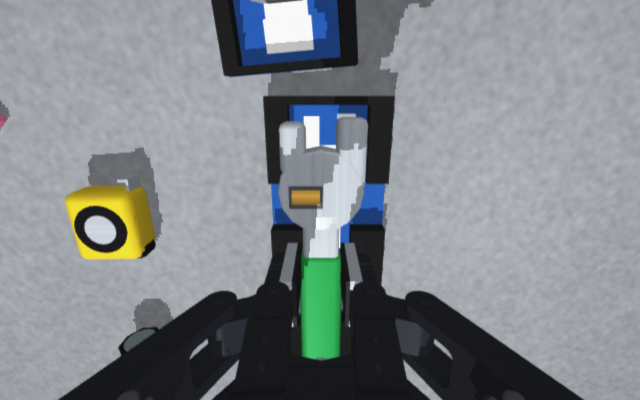

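```bash
python3 - <<'E'
from h import *
im,d,K,T=cam("wrist"); P=cloud(d,K,T)
near("wr",(.617,.15),(.085,.06),.1,.125,P,d)
hsv=cv2.cvtColor(im,cv2.COLOR_BGR2HSV); g=(hsv[...,0]>45)&(hsv[...,0]<85)&(hsv[...,1]>100)
near("green",(.617,.1),(.085,.098),.09,.135,P,d,g)
m=(d>0)&(P[...,2]>.1)&(P[...,2]<.125)&(P[...,1]>.12)&(abs(P[...,0]-.615)<.04); q=P[m]*1000
t=np.array([-np.sin(np.radians(-4.4)),np.cos(np.radians(-4.4))]); s=q[:,:2]@t; n=q[:,:2]@np.array([t[1],-t[0]])
print("jaw end", np.percentile(s,[99,99.8]), "TCP s",np.array([611.2,105])@t,"n TCP",np.array([611.2,105])@np.array([t[1],-t[0]]),"head n range",np.percentile(n,[.5,99.5]))
E
```

```text
wr 11331 c [613.2 133.4] size [87.3 47.2] rectdeg -1.6 pca -6.8 mean [615.2 139.6] zmed 112.3
green 4017 c [610.   78.8] size [65.2 22. ] rectdeg -4.3 pca -4.4 mean [610.2  80.7] zmed 113.4
jaw end [223.46636847 224.282654  ] TCP s 151.5812089749382 n TCP 601.3431442077778 head n range [583.15401451 622.55507315]
```

>>> {"method": "send_rows", "body": {"moves": [[[6, 4.5, 0, 0, 0], [0, 0, 20, 0, 0], [0, 0, 25, 0, 0], [0, 0, 20, 0, 0], [0, 0, 10, 0, 0], [0, 0, 8, 0, 0], [0, 0, 6, 0, 0], [0, 0, 3, 0, 0], [0, 0, 0, 0, 0], [0, 0, 0, 0, 0]]]}}

```text
time_s: 7.75
tool_pos: [0.619, 0.1003, -0.0147]
tool_rot: [-3.139, 0.117, -0.003]
contact_force: [0.1, -0.4, -1.9]
gripper_width: 0.237
```

>>> {"method": "send_rows", "body": {"moves": [[[-1, 0, 2.5, 0, 0], [0, 0, 1.5, 0, 0], [0, 0, 0, 0, 0], [0, 0, 0, 0, 0]]]}}

```text
time_s: 8.08
tool_pos: [0.6175, 0.1003, -0.0192]
tool_rot: [-3.139, 0.118, -0.001]
contact_force: [1.0, 0.5, -2.8]
gripper_width: 0.235
```

>>> {"method": "send_rows", "body": {"moves": [[[0, 0, 0, 0, 40], [0, 0, 0, 0, 60], [0, 0, 0, 0, 60], [0, 0, -15, 0, 60], [0, 0, -30, 0, 60], [0, 0, -35, 0, 60], [0, 0, -35, 0, 60], [0, 0, -35, 0, 60], [0, 0, -10, 0, 60], [0, 0, 0, 0, 60], [0, 0, 0, 0, 60], [0, 0, 0, 0, 60]]]}}

```text
time_s: 9.08
tool_pos: [0.6153, 0.1002, 0.138]
tool_rot: [3.139, -0.118, -0.006]
contact_force: [-0.6, -0.3, -0.6]
gripper_width: 0.704
```

```bash
python3 - <<'E'
from h import *
im,d,K,T=cam("wrist"); P=cloud(d,K,T); cv2.imwrite("pics/w5.png",im)
near("wr",(.617,.15),(.05,.06),.005,.03,P,d)
hsv=cv2.cvtColor(im,cv2.COLOR_BGR2HSV); g=(hsv[...,0]>45)&(hsv[...,0]<85)&(hsv[...,1]>100)
near("green",(.617,.1),(.085,.098),.00,.05,P,d,g)
near("tape",(.438,.1),(.05,.05),.025,.04,P,d)
go(429,-316,120,-10)
E
```

```text
wr 6318 c [617.7 149.8] size [ 99.2 119.7] rectdeg 0.7 pca 34.5 mean [619.6 153.6] zmed 18.0
green 1362 c [616.1  63.2] size [81.8 21.2] rectdeg -4.7 pca -4.4 mean [616.2  69.6] zmed 18.9
tape 2754 c [440.8 100. ] size [56.8 50.1] rectdeg -3.8 pca 1.3 mean [442.9 101.7] zmed 30.2
now [615.  100.2 137.4] psi -4.3 q6 0.1 F [-0.3  1.1 -0.4] w 60.0 t 9.13  -> shift [-110.8  442.1   18.5] twist 0.099
```

View pics/w5.png

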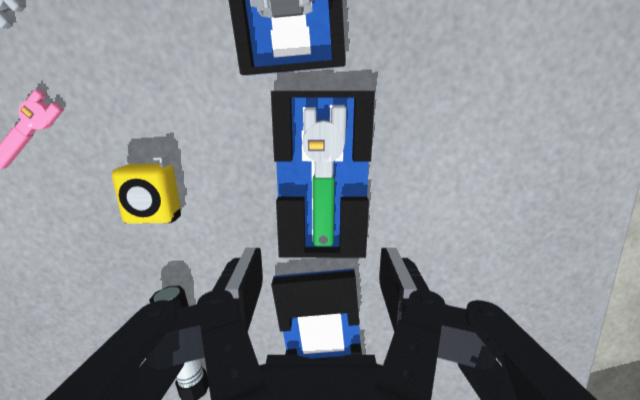

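>>> {"method": "send_rows", "body": {"moves": [[[0, 0, 0, 0.1, 65], [-10, 40, 1, 0, 65], [-10, 40, 1, 0, 65], [-10, 40, 1, 0, 65], [-10, 40, 1, 0, 65], [-10, 40, 1, 0, 65], [-10, 40, 1, 0, 65], [-10, 40, 1, 0, 65], [-10, 40, 1, 0, 65], [-10, 40, 1, 0, 65], [-10, 40, 1, 0, 65], [-10, 40, 1, 0, 65]]]}}

```text
time_s: 10.13
tool_pos: [0.4297, -0.3142, 0.1269]
tool_rot: [-3.127, 0.274, 0.005]
contact_force: [0.6, -0.4, 0.3]
gripper_width: 0.763
```

>>> {"method": "send_rows", "body": {"moves": [[[0, 0, 0, 0, 65], [0, 0, 0, 0, 65], [0, 0, 0, 0, 65], [0, 0, 0, 0, 65]]]}}

```text
time_s: 10.47
tool_pos: [0.4319, -0.312, 0.1281]
tool_rot: [-3.128, 0.272, 0.003]
contact_force: [0.2, 0.2, 0.3]
gripper_width: 0.762
```

```bash
python3 - <<'E'
from h import *
im,d,K,T=cam("wrist"); P=cloud(d,K,T); cv2.imwrite("pics/w6.png",im)
near("driver",(.431,-.3),(.06,.12),.006,.04,P,d)
near("handle",(.431,-.31),(.06,.12),.02,.04,P,d)
hsv=cv2.cvtColor(im,cv2.COLOR_BGR2HSV); red=((hsv[...,0]<8)|(hsv[...,0]>172))&(hsv[...,1]>120)
near("red",(.431,-.31),(.06,.12),.0,.04,P,d,red)
near("insD",(.615,-.298),(.085,.098),.014,.024,P,d)
near("insTape",(.6,-.098),(.085,.098),.014,.024,P,d)
near("torch",(.431,-.093),(.06,.1),.02,.05,P,d)
go(428.5,-320,-15,-10.2)
E
```

```text
driver 3137 c [ 434.5 -294.6] size [145.1  30.3] rectdeg -10.3 pca -10.2 mean [ 431.9 -308.7] zmed 26.4
handle 2540 c [ 429.3 -322.9] size [87.6 30.3] rectdeg -10.2 pca -9.9 mean [ 429.6 -321.3] zmed 28.2
red 2040 c [ 428.7 -326.1] size [73.5 29.7] rectdeg -9.9 pca -9.9 mean [ 429.1 -324.6] zmed 28.9
insD 11509 c [ 617.  -297.9] size [ 95.7 170.9] rectdeg 4.7 pca 5.0 mean [ 615.3 -275.9] zmed 18.1
insTape 254 c [ 572.2 -183.3] size [ 7.3 33.2] rectdeg 78.6 pca 85.1 mean [ 567.9 -181.5] zmed 17.8
torch 486 c [ 433.6 -162.2] size [ 9.1 33.9] rectdeg 80.5 pca 84.7 mean [ 432.  -162.1] zmed 28.4
now [ 432.3 -312.   128.4] psi -9.9 q6 -0.61 F [-0.5  0.1  0.1] w 65.2 t 10.52  -> shift [ -2.1   8.8 143.4] twist 0.005
```

View pics/w6.png

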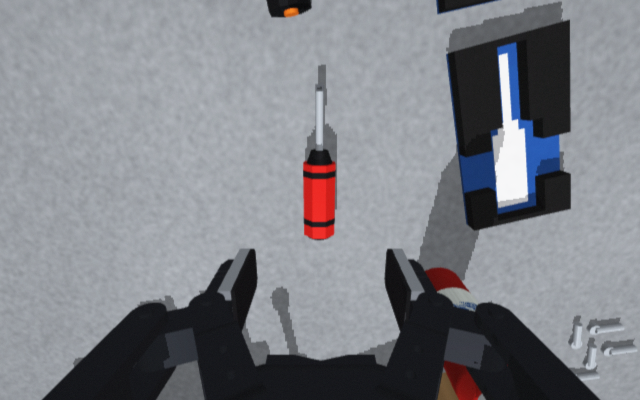

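>>> {"method": "send_rows", "body": {"moves": [[[-0.6, 8.5, 20, 0, 55], [0, 0, 35, 0, 55], [0, 0, 35, 0, 55], [0, 0, 30, 0, 55], [0, 0, 15, 0, 55], [0, 0, 8, 0, 55], [0, 0, 5, 0, 55], [0, 0, 0, 0, 55], [0, 0, 0, 0, 20], [0, 0, 0, 0, 0], [0, 0, 0, 0, 0], [0, 0, 0, 0, 0]]]}}

```text
time_s: 11.52
tool_pos: [0.4315, -0.3234, -0.0167]
tool_rot: [3.127, -0.274, 0.005]
contact_force: [-0.6, 0.9, 5.8]
gripper_width: 0.331
```

>>> {"method": "send_rows", "body": {"moves": [[[0, 0, 0, 0, 0], [0, 0, 0, 0, 0]]]}}

```text
time_s: 11.68
tool_pos: [0.4315, -0.3233, -0.0167]
tool_rot: [3.127, -0.275, 0.005]
contact_force: [-0.2, 1.1, 5.7]
gripper_width: 0.329
```

```bash
python3 - <<'E'
from h import *
go(619,-326,70,4.7)
E
```

```text
now [ 431.5 -323.3  -16.7] psi -10.0 q6 -0.63 F [-0.2  1.1  5.7] w 28.1 t 11.68  -> shift [186.9  18.2 -86.2] twist -0.257
```

>>> {"method": "send_rows", "body": {"moves": [[[0, 0, -25, 0, 0], [0, 0, -30, 0, 0], [0, 0, -30, 0, 0], [0, 0, -10, -0.09, 0], [0, 0, 0, -0.09, 0], [0, 0, 0, -0.077, 0], [35, 4, 0, 0, 0], [38, 4, 0, 0, 0], [38, 4, 0, 0, 0], [38, 4, 0, 0, 0], [30, 4, 0, 0, 0], [7, 1, 0, 0, 0]]]}}

```text
time_s: 12.68
tool_pos: [0.6217, -0.3275, 0.0765]
tool_rot: [3.137, 0.132, 0.006]
contact_force: [-0.4, -0.6, -0.9]
gripper_width: 0.331
```

>>> {"method": "send_rows", "body": {"moves": [[[0, 0, 0, 0, 0], [0, 0, 0, 0, 0], [0, 0, 0, 0, 0]]]}}

```text
time_s: 12.93
tool_pos: [0.6153, -0.3276, 0.0758]
tool_rot: [-3.138, -0.128, 0.003]
contact_force: [0.3, 0.3, -1.3]
gripper_width: 0.33
```

```bash
cat > drv.py <<'E'
from h import *
go(619,-329,-12.7,4.7)
im,d,K,T=cam("wrist"); P=cloud(d,K,T); cv2.imwrite("pics/w7.png",im); s=ctrl.get_state(); p=np.array(s["tool_pos"])*1000; zt=p[2]+16.7
hsv=cv2.cvtColor(im,cv2.COLOR_BGR2HSV); red=((hsv[...,0]<8)|(hsv[...,0]>172))&(hsv[...,1]>120)
c=p[:2]/1000
near("red",(c[0],c[1]),(.06,.08),zt/1000,zt/1000+.045,P,d,red)
near("blade",(c[0],c[1]+.07),(.03,.04),zt/1000+.008,zt/1000+.03,P,d)
near("insD",(.617,-.298),(.085,.098),.014,.024,P,d)
E
python3 drv.py
```

```text
now [ 615.3 -327.6   75.8] psi 4.7 q6 -0.69 F [ 0.3  0.3 -1.3] w 28.2 t 12.93  -> shift [ 3.8  1.8 88.5] twist -0.001
red 6742 c [ 616.8 -330.7] size [30.1 74.9] rectdeg 4.7 pca 4.6 mean [ 616.6 -328. ] zmed 121.3
blade 3972 c [ 614.5 -262. ] size [71.4 29.8] rectdeg -0.5 pca 5.4 mean [ 612.1 -270.3] zmed 111.2
insD 13642 c [ 616.6 -294.2] size [ 94.4 163. ] rectdeg 4.6 pca 9.5 mean [ 614.7 -263.8] zmed 18.1
```

View pics/w7.png

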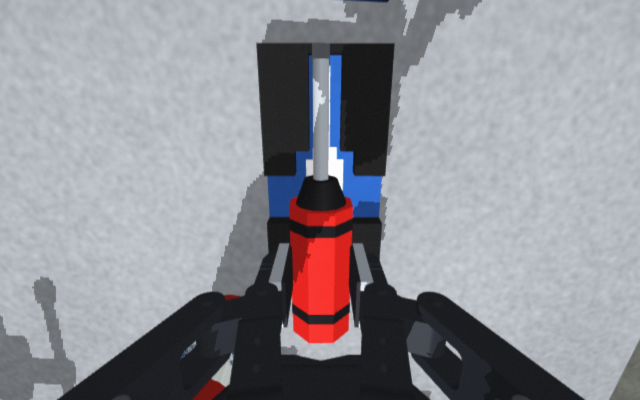

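>>> {"method": "send_rows", "body": {"moves": [[[2.4, 2.7, 0, 0, 0], [0, 0, 20, 0, 0], [0, 0, 25, 0, 0], [0, 0, 18, 0, 0], [0, 0, 10, 0, 0], [0, 0, 6, 0, 0], [0, 0, 4, 0, 0], [0, 0, 2, 0, 0], [0, 0, 0, 0, 0], [0, 0, 0, 0, 0]]]}}

```text
time_s: 13.82
tool_pos: [0.6206, -0.331, -0.0073]
tool_rot: [3.138, 0.129, 0.003]
contact_force: [0.5, 0.5, -0.7]
gripper_width: 0.328
```

>>> {"method": "send_rows", "body": {"moves": [[[-1, 0, 2, 0, 0], [0, 0, 2, 0, 0], [0, 0, 0, 0, 0], [0, 0, 0, 0, 0]]]}}

```text
time_s: 14.15
tool_pos: [0.6188, -0.3304, -0.0125]
tool_rot: [3.139, 0.129, 0.0]
contact_force: [0.3, 0.9, -0.7]
gripper_width: 0.331
```

>>> {"method": "send_rows", "body": {"moves": [[[0, 0, 0, 0, 45], [0, 0, 0, 0, 60], [0, 0, 0, 0, 60], [0, 0, 0, 0, 60], [0, 0, -20, 0, 60], [0, 0, -35, 0, 60], [0, 0, -35, 0, 60], [0, 0, -35, 0, 60], [0, 0, -20, 0, 60], [0, 0, 0, 0, 60], [0, 0, 0, 0, 60], [0, 0, 0, 0, 60]]]}}

```text
time_s: 15.15
tool_pos: [0.618, -0.3299, 0.1313]
tool_rot: [-3.138, -0.129, 0.002]
contact_force: [0.4, 0.5, 0.5]
gripper_width: 0.7
```

```bash
python3 - <<'E'
from h import *
im,d,K,T=cam("wrist"); P=cloud(d,K,T); cv2.imwrite("pics/w8.png",im)
hsv=cv2.cvtColor(im,cv2.COLOR_BGR2HSV); red=((hsv[...,0]<8)|(hsv[...,0]>172))&(hsv[...,1]>120)
near("red",(.62,-.33),(.04,.06),0,.06,P,d,red)
m=(d>0)&red&(abs(P[...,0]-.62)<.04)&(abs(P[...,1]+.33)<.06); print("top z",np.percentile(P[m][:,2],[10,50,90,98]))
go(440,100,120,0)
E
```

```text
red 2141 c [ 620.  -337.7] size [31.2 80.6] rectdeg 5.1 pca 4.5 mean [ 620.  -333.1] zmed 32.8
top z [0.02683666 0.03281387 0.03473951 0.03545722]
now [ 617.5 -329.5  130.2] psi 4.7 q6 -0.7 F [ 0.5 -0.  -0.3] w 59.8 t 15.2  -> shift [-177.5 -429.5   11.7] twist 0.082
```

View pics/w8.png

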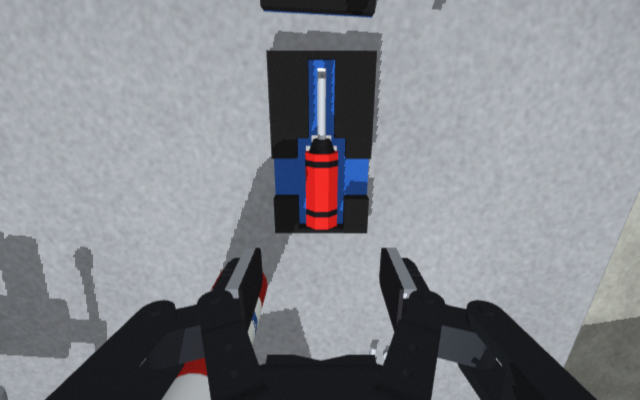

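```bash
python3 - <<'E'
from h import *
im,d,K,T=cam("wrist"); P=cloud(d,K,T)
hsv=cv2.cvtColor(im,cv2.COLOR_BGR2HSV); red=((hsv[...,0]<8)|(hsv[...,0]>172))&(hsv[...,1]>120)
m=(d>0)&red&(abs(P[...,0]-.62)<.04)&(abs(P[...,1]+.33)<.06)&(P[...,2]>.031); q=P[m]*1000
t=np.array([-np.sin(np.radians(4.7)),np.cos(np.radians(4.7))]); s=(q[:,:2]-[616.5,-298])@t
print("s range (butt should be -73, red end +2)",np.percentile(s,[.5,99.5]),"slope",np.polyfit(s,q[:,2],1))
n=(q[:,:2]-[616.5,-298])@np.array([t[1],-t[0]]); print("n",np.percentile(n,[1,50,99]))
m=(d>0)&(abs(P[...,0]-.61)<.05)&(P[...,1]>-.33)&(P[...,1]<-.2)&(P[...,2]<.03); q=P[m]*1000; s=(q[:,:2]-[616.5,-298])@t;n=(q[:,:2]-[616.5,-298])@np.array([t[1],-t[0]])
for a in range(15,85,8):
    k=(abs(s-a)<2)&(abs(n)<5); print(a,np.round(np.percentile(q[k][:,2],[5,50,95]),1) if k.sum() else None)
E
```

```text
s range (butt should be -73, red end +2) [-72.64502853  -0.76600682] slope [ 0.06797983 39.40954401]
n [-30.10191225   0.71419545  10.049771  ]
15 [ 4.  22.  23.4]
23 [ 3.5 22.1 23.5]
31 [ 3.9 21.6 23.1]
39 [ 3.3 21.6 23.2]
47 [ 3.3 21.6 22.8]
55 [ 3.8 21.5 23.3]
63 [ 3.8 20.5 22.5]
71 [2.5 4.4 5.3]
79 [ 3.4  8.7 19.1]
```

>>> {"method": "send_rows", "body": {"moves": [[[0, 0, 0, 0.115, 80], [-17.5, -38.5, 0, 0, 80], [-17.5, -38.5, 0, 0, 80], [-17.5, -38.5, 0, 0, 80], [-17.5, -38.5, 0, 0, 80], [-17.5, -38.5, 0, 0, 80], [-17.5, -38.5, 0, 0, 80], [-17.5, -38.5, 0, 0, 80], [-17.5, -38.5, 0, 0, 80], [-17.5, -38.5, 0, 0, 80], [-17.5, -38.5, 0, 0, 80], [-17.5, -38.5, 0, 0, 80]]]}}

```text
time_s: 16.25
tool_pos: [0.4405, 0.0944, 0.1308]
tool_rot: [3.141, -0.053, -0.005]
contact_force: [0.2, 0.0, 0.1]
gripper_width: 0.942
```

>>> {"method": "send_rows", "body": {"moves": [[[0, 0, 0, 0, 80], [0, 0, 0, 0, 80], [0, 0, 0, 0, 80], [0, 0, 0, 0, 80]]]}}

```text
time_s: 16.58
tool_pos: [0.4432, 0.0919, 0.1319]
tool_rot: [3.141, -0.054, -0.001]
contact_force: [0.0, -0.3, -0.3]
gripper_width: 0.936
```

```bash
python3 - <<'E'
from h import *
im,d,K,T=cam("wrist"); P=cloud(d,K,T)
near("tape",(.44,.1),(.05,.05),.026,.04,P,d)
m=(d>0)&(abs(P[...,0]-.44)<.045)&(abs(P[...,1]-.1)<.05)&(P[...,2]>.026)&(P[...,2]<.04); m=cv2.morphologyEx(m.astype(np.uint8),cv2.MORPH_OPEN,np.ones((5,5)))>0
print(np.percentile(P[m],[1,99],axis=0)*1000)
cv2.imwrite("pics/w9.png",im)
go(440,100,-23,-2)
E
```

```text
tape 2962 c [440.4 100.1] size [55.9 49. ] rectdeg -3.5 pca -5.4 mean [440.4 101.6] zmed 30.2
[[416.2699717   73.46219395  26.63941678]
 [464.50374407 126.81557854  32.40371713]]
now [443.4  91.6 132. ] psi -2.0 q6 0.05 F [-0.7 -1.4 -0.3] w 79.9 t 16.63  -> shift [ -3.6  -8.3 155. ] twist -0.0
```

View pics/w9.png

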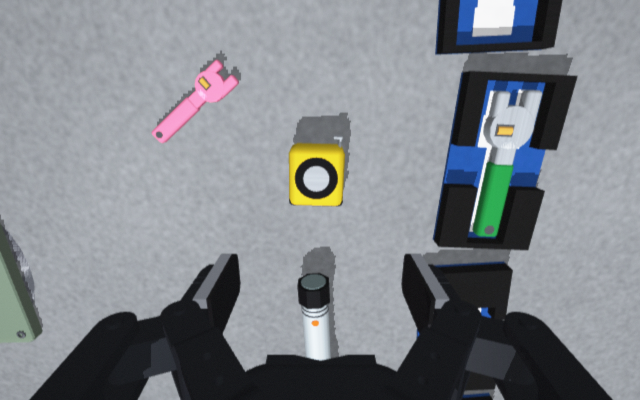

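>>> {"method": "send_rows", "body": {"moves": [[[-3.3, -8.5, 20, 0.02, 76], [0, 0, 35, 0, 76], [0, 0, 35, 0, 76], [0, 0, 30, 0, 76], [0, 0, 17, 0, 76], [0, 0, 8, 0, 76], [0, 0, 6, 0, 76], [0, 0, 2, 0, 76], [0, 0, 0, 0, 76], [0, 0, 0, 0, 40], [0, 0, 0, 0, 40], [0, 0, 0, 0, 40]]]}}

```text
time_s: 17.63
tool_pos: [0.4416, 0.1016, -0.0191]
tool_rot: [-3.14, 0.083, -0.005]
contact_force: [0.4, -0.4, 3.2]
gripper_width: 0.592
```

>>> {"method": "send_rows", "body": {"moves": [[[0, 0, 0, 0, 30], [0, 0, 0, 0, 30], [0, 0, 0, 0, 30]]]}}

```text
time_s: 17.88
tool_pos: [0.4417, 0.1015, -0.0191]
tool_rot: [-3.14, 0.083, -0.005]
contact_force: [-0.3, -0.4, 6.2]
gripper_width: 0.595
```

```bash
python3 - <<'E'
from h import *
go(601,-98.6,75,1.9)
E
```

```text
now [441.7 101.5 -19.1] psi -3.0 q6 0.09 F [-0.3 -0.4  6.2] w 50.8 t 17.88  -> shift [152.9 205.3 -93.6] twist -0.086
```

>>> {"method": "send_rows", "body": {"moves": [[[0, 0, -25, 0, 30], [0, 0, -30, 0, 30], [0, 0, -30, 0, 30], [0, 0, -10, -0.086, 30], [19, 26, 0, 0, 30], [19, 26, 0, 0, 30], [19, 26, 0, 0, 30], [19, 26, 0, 0, 30], [19, 26, 0, 0, 30], [19, 26, 0, 0, 30], [19, 26, 0, 0, 30], [19, 23, 0, 0, 30]]]}}

```text
time_s: 18.88
tool_pos: [0.5989, -0.0999, 0.0739]
tool_rot: [-3.141, -0.051, 0.001]
contact_force: [0.6, 0.2, -1.2]
gripper_width: 0.595
```

>>> {"method": "send_rows", "body": {"moves": [[[0, 0, 0, 0, 30], [0, 0, 0, 0, 30], [0, 0, 0, 0, 30]]]}}

```text
time_s: 19.13
tool_pos: [0.5975, -0.0978, 0.0736]
tool_rot: [-3.14, -0.052, 0.003]
contact_force: [-0.1, -0.3, -1.5]
gripper_width: 0.596
```

```bash
python3 - <<'E'
from h import *
go(601.5,-98,-15,1.9)
im,d,K,T=cam("wrist"); P=cloud(d,K,T)
near("tape",(.6,-.1),(.05,.06),.115,.135,P,d)
near("insTape",(.6,-.098),(.085,.098),.014,.024,P,d)
E
```

```text
now [597.5 -97.8  73.6] psi 1.9 q6 -0.34 F [-0.1 -0.3 -1.5] w 50.9 t 19.13  -> shift [ 4.2  0.5 88.5] twist -0.0
tape 12839 c [598.9 -98.4] size [78.3 57.1] rectdeg -87.9 pca -88.4 mean [598.6 -93.8] zmed 122.8
insTape 9447 c [600.9 -73.6] size [ 94.3 121.5] rectdeg 1.9 pca 85.8 mean [600.4 -39.2] zmed 18.1
```

>>> {"method": "send_rows", "body": {"moves": [[[3.3, 0, 0, 0, 30], [0, 0, 20, 0, 30], [0, 0, 25, 0, 30], [0, 0, 18, 0, 30], [0, 0, 10, 0, 30], [0, 0, 6, 0, 30], [0, 0, 5, 0, 30], [0, 0, 2, 0, 30], [0, 0, 1, 0, 30], [0, 0, 0, 0, 30], [0, 0, 0, 0, 30]]]}}

```text
time_s: 20.1
tool_pos: [0.6028, -0.0986, -0.0116]
tool_rot: [3.141, 0.052, 0.003]
contact_force: [0.8, 0.1, -0.0]
gripper_width: 0.595
```

>>> {"method": "send_rows", "body": {"moves": [[[-1, 0, 2, 0, 30], [0, 0, 1, 0, 30], [0, 0, 0, 0, 30], [0, 0, 0, 0, 30]]]}}

```text
time_s: 20.43
tool_pos: [0.6013, -0.0985, -0.015]
tool_rot: [3.141, 0.052, 0.001]
contact_force: [-0.9, -0.5, 1.8]
gripper_width: 0.595
```

>>> {"method": "send_rows", "body": {"moves": [[[0, 0, 0, 0, 65], [0, 0, 0, 0, 75], [0, 0, 0, 0, 75], [0, 0, 0, 0, 75], [0, 0, -20, 0, 75], [0, 0, -35, 0, 75], [0, 0, -35, 0, 75], [0, 0, -35, 0, 75], [0, 0, -20, 0, 75], [0, 0, 0, 0, 75], [0, 0, 0, 0, 75], [0, 0, 0, 0, 75]]]}}

```text
time_s: 21.43
tool_pos: [0.6, -0.098, 0.1283]
tool_rot: [-3.141, -0.052, 0.003]
contact_force: [0.6, 0.3, -0.2]
gripper_width: 0.879
```

```bash
python3 - <<'E'
from h import *
im,d,K,T=cam("wrist"); P=cloud(d,K,T); cv2.imwrite("pics/w10.png",im)
near("tape",(.6,-.1),(.05,.06),.028,.05,P,d)
m=(d>0)&(abs(P[...,0]-.6)<.02)&(abs(P[...,1]+.1)<.02)&(P[...,2]>.02);q=P[m]*1000;print(np.c_[q[:,:2],np.ones(len(q))].shape,"plane",np.round(np.linalg.lstsq(np.c_[q[:,:2]-[601,-98],np.ones(len(q))],q[:,2],rcond=None)[0],3))
near("torch",(.431,-.093),(.06,.1),.02,.05,P,d)
go(432.5,-92,130,1)
E
```

```text
tape 3191 c [ 602.5 -100. ] size [51.1 56.6] rectdeg 1.9 pca 1.5 mean [602.4 -97.9] zmed 34.2
(7981, 3) plane [7.4000e-02 7.5050e+00 1.2728e+02]
torch 5364 c [433.4 -91.5] size [ 35.3 145.6] rectdeg 0.8 pca 0.7 mean [437.9 -85.5] zmed 30.5
now [599.5 -97.8 127.4] psi 1.9 q6 -0.34 F [ 0.2 -0.7 -0.5] w 74.9 t 21.48  -> shift [-166.9   -8.8   -2. ] twist 0.016
```

View pics/w10.png

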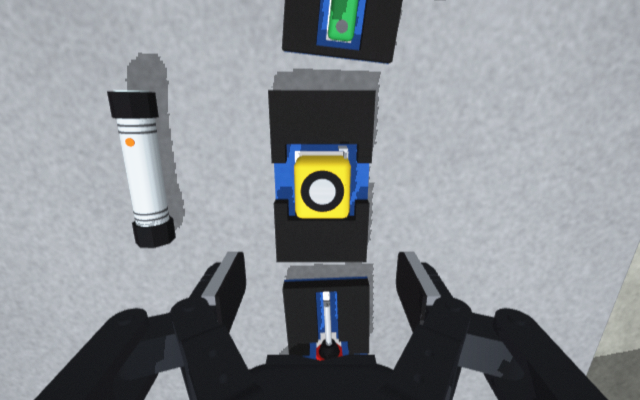

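>>> {"method": "send_rows", "body": {"moves": [[[0, 0, 0, 0.02, 55], [-32, -2, 0, 0, 55], [-34, -2, 0, 0, 55], [-34, -2, 0, 0, 55], [-34, -2, 0, 0, 55], [-32, -2, 0, 0, 55], [0, 0, 0, 0, 55], [0, 0, 0, 0, 55], [0, 0, 0, 0, 55], [0, 0, 0, 0, 55]]], "squeeze": 90}}

```text
time_s: 22.32
tool_pos: [0.436, -0.0908, 0.1295]
tool_rot: [3.141, 0.02, 0.001]
contact_force: [-0.7, 0.4, -0.1]
gripper_width: 0.644
```

```bash
python3 - <<'E'
from h import *
im,d,K,T=cam("wrist"); P=cloud(d,K,T)
near("torch",(.431,-.093),(.04,.1),.015,.05,P,d)
go(433.4,-91.5,-24,0.8)
E
```

```text
torch 4989 c [433.2 -91.3] size [ 34.  145.9] rectdeg 0.7 pca 0.8 mean [433.3 -85.5] zmed 30.6
now [436.1 -90.8 129.6] psi 0.7 q6 -0.41 F [ 0.4 -0.   0.6] w 55.1 t 22.37  -> shift [ -2.9   0.6 153.6] twist -0.001
```

>>> {"method": "send_rows", "body": {"moves": [[[-2.9, 0.5, 20, 0, 55], [0, 0, 35, 0, 55], [0, 0, 35, 0, 55], [0, 0, 30, 0, 55], [0, 0, 17, 0, 55], [0, 0, 8, 0, 55], [0, 0, 6, 0, 50], [0, 0, 1, 0, 45], [0, 0, 0, 0, 15], [0, 0, 0, 0, 15], [0, 0, 0, 0, 15], [0, 0, 0, 0, 15]]]}}

```text
time_s: 23.37
tool_pos: [0.4335, -0.0916, -0.0213]
tool_rot: [3.14, 0.02, 0.005]
contact_force: [0.3, 0.5, 2.9]
gripper_width: 0.312
```

>>> {"method": "send_rows", "body": {"moves": [[[0, 0, 0, 0, 15], [0, 0, 0, 0, 15], [0, 0, 0, 0, 15]]]}}

```text
time_s: 23.62
tool_pos: [0.4335, -0.0916, -0.0213]
tool_rot: [3.14, 0.02, 0.005]
contact_force: [-0.4, 0.4, 6.8]
gripper_width: 0.318
```

```bash
python3 - <<'E'
from h import *
go(597.4,288.5,120,0.8)
E
```

```text
now [433.5 -91.6 -21.3] psi 0.7 q6 -0.42 F [-0.4  0.4  6.8] w 27.2 t 23.62  -> shift [ 169.6 -377.6 -141.3] twist -0.001
```

>>> {"method": "send_rows", "body": {"moves": [[[0, 0, -25, 0, 15], [0, 0, -35, 0, 15], [0, 0, -35, 0, 15], [0, 0, -20, 0, 15], [17, -37, 0, 0, 15], [17, -37, 0, 0, 15], [17, -37, 0, 0, 15], [17, -37, 0, 0, 15], [17, -37, 0, 0, 15], [17, -37, 0, 0, 15], [17, -37, 0, 0, 15], [17, -37, 0, 0, 15]]]}}

```text
time_s: 24.62
tool_pos: [0.5637, 0.2086, 0.0917]
tool_rot: [3.141, 0.021, -0.002]
contact_force: [0.7, -0.6, -1.1]
gripper_width: 0.315
```

>>> {"method": "send_rows", "body": {"moves": [[[17, -37, 0, 0, 15], [16, -36, 0, 0, 15], [0, -8, 0, 0, 15], [0, 0, 0, 0, 15], [0, 0, 0, 0, 15], [0, 0, 0, 0, 15]]]}}

```text
time_s: 25.12
tool_pos: [0.595, 0.2866, 0.0916]
tool_rot: [3.14, 0.019, -0.003]
contact_force: [0.2, -0.5, -1.3]
gripper_width: 0.317
```

```bash
python3 - <<'E'
from h import *
go(597.4,288.5,8,0.8)
im,d,K,T=cam("wrist"); P=cloud(d,K,T); z=ctrl.get_state()["tool_pos"][2]+.0213; print("base z",z)
near("torch",(.597,.33),(.04,.07),z+.015,z+.045,P,d)
near("ins",(.597,.288),(.085,.098),.014,.024,P,d)
cv2.imwrite("pics/w11.png",im)
E
```

```text
now [595.  286.6  91.6] psi 0.7 q6 0.31 F [ 0.2 -0.5 -1.3] w 27.1 t 25.12  -> shift [ 2.6 -2.  83.6] twist -0.002
base z 0.1132309631544086
torch 15981 c [596.3 310.1] size [100.1  54.5] rectdeg -0.0 pca 0.7 mean [595.9 315.4] zmed 143.6
ins 4094 c [598.  303.6] size [ 94.3 141.7] rectdeg 0.5 pca 4.1 mean [598.  326.2] zmed 18.0
```

View pics/w11.png

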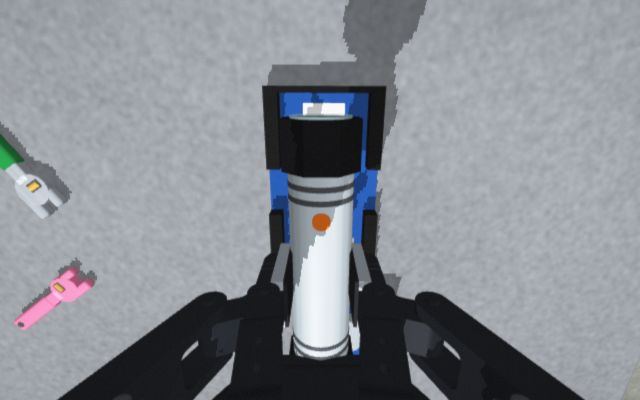

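>>> {"method": "send_rows", "body": {"moves": [[[2.4, -2.2, 0, 0, 15], [0, 0, 20, 0, 15], [0, 0, 22, 0, 15], [0, 0, 15, 0, 15], [0, 0, 10, 0, 15], [0, 0, 5, 0, 15], [0, 0, 4, 0, 15], [0, 0, 0, 0, 15], [0, 0, 0, 0, 15], [0, 0, 0, 0, 15]]]}}

```text
time_s: 26.0
tool_pos: [0.5995, 0.2907, 0.0178]
tool_rot: [-3.141, -0.02, -0.004]
contact_force: [-0.3, 0.6, -1.7]
gripper_width: 0.315
```

```bash
python3 - <<'E'
from h import *
go(597.6,289,8,0.8)
E
```

```text
now [599.5 290.7  17.8] psi 0.7 q6 0.31 F [-0.3  0.6 -1.7] w 26.9 t 26.0  -> shift [-1.9  1.7  9.8] twist -0.001
```

>>> {"method": "send_rows", "body": {"moves": [[[-1.7, 1.5, 4, 0, 15], [0, 0, 4, 0, 15], [0, 0, 2, 0, 15], [0, 0, 2, 0, 15], [0, 0, 0, 0, 15], [0, 0, 0, 0, 15]]]}}

```text
time_s: 26.5
tool_pos: [0.5972, 0.2891, 0.0053]
tool_rot: [-3.141, -0.02, -0.001]
contact_force: [-0.9, 0.0, 4.8]
gripper_width: 0.315
```

Contact with the jaws, at the height expected before the snap. Pressing down now.

>>> {"method": "send_rows", "body": {"moves": [[[0, 0, 2, 0, 15], [0, 0, 2, 0, 15], [0, 0, 0, 0, 15], [0, 0, 0, 0, 15]]]}}

```text
time_s: 26.83
tool_pos: [0.5974, 0.2895, 0.002]
tool_rot: [-3.141, -0.02, -0.002]
contact_force: [-1.9, -0.6, 7.1]
gripper_width: 0.318
```

>>> {"method": "send_rows", "body": {"moves": [[[0, 0, 2, 0, 15], [0, 0, 2, 0, 15], [0, 0, 0, 0, 15], [0, 0, 0, 0, 15]]]}}

```text
time_s: 27.17
tool_pos: [0.5973, 0.2896, -0.0023]
tool_rot: [-3.14, -0.02, -0.002]
contact_force: [-1.6, 0.4, 6.4]
gripper_width: 0.317
```

>>> {"method": "send_rows", "body": {"moves": [[[0, 0, 2, 0, 15], [0, 0, 2, 0, 15], [0, 0, 2, 0, 15], [0, 0, 0, 0, 15], [0, 0, 0, 0, 15]]]}}

```text
time_s: 27.58
tool_pos: [0.5967, 0.289, -0.0103]
tool_rot: [-3.141, -0.02, 0.0]
contact_force: [0.6, 2.2, -1.9]
gripper_width: 0.318
```

>>> {"method": "send_rows", "body": {"moves": [[[0, 0, 1, 0, 15], [0, 0, 1, 0, 15], [0, 0, 0, 0, 15], [0, 0, 0, 0, 15]]]}}

```text
time_s: 27.92
tool_pos: [0.5967, 0.289, -0.0104]
tool_rot: [-3.141, -0.021, 0.0]
contact_force: [-3.3, -0.3, 7.2]
gripper_width: 0.317
```

>>> {"method": "send_rows", "body": {"moves": [[[0, 0, 0, 0, 40], [0, 0, 0, 0, 50], [0, 0, 0, 0, 50], [0, 0, 0, 0, 50], [0, 0, -15, 0, 50], [0, 0, -30, 0, 50], [0, 0, -35, 0, 50], [0, 0, -35, 0, 50], [0, 0, -35, 0, 50], [0, 0, -20, 0, 50], [0, 0, 0, 0, 50], [0, 0, 0, 0, 50]]]}}

```text
time_s: 28.92
tool_pos: [0.5983, 0.2894, 0.1619]
tool_rot: [-3.14, -0.021, -0.008]
contact_force: [0.4, -0.1, -0.5]
gripper_width: 0.583
```

```bash
python3 - <<'E'
from h import *
im,d,K,T=cam("wrist"); P=cloud(d,K,T); cv2.imwrite("pics/w12.png",im)
m=(d>0)&(abs(P[...,0]-.597)<.006)&(abs(P[...,1]-.289)<.075)&(P[...,2]>.03)&(P[...,2]<.06); q=P[m]*1000
for y in range(220,365,12):
    k=abs(q[:,1]-y)<4; print(y,np.round(np.percentile(q[k][:,2],[10,50,90]),1) if k.sum() else None)
near("torch",(.597,.289),(.04,.09),.03,.06,P,d)
st()
E
```

```text
220 [44.1 45.1 45.8]
232 [44.3 45.3 46.1]
244 [41.9 42.8 43.8]
256 [41.7 42.6 43.4]
268 [41.5 42.6 43.5]
280 [41.2 42.4 43.6]
292 [41.7 42.8 43.6]
304 [41.6 42.7 43.6]
316 [41.8 42.8 44. ]
328 [41.5 42.6 43.8]
340 [42.2 44.8 45.8]
352 [44. 45. 46.]
364 [36.8 40.8 45.9]
torch 5103 c [598.  289.5] size [ 51.6 145.2] rectdeg 0.8 pca 0.6 mean [597.9 294.5] zmed 41.7
t 28.9667 pos [0.5968 0.2889 0.1593] rot [-3.141e+00 -2.000e-02 -2.000e-03] F [-0.3 -0.7  0.4] w 0.582 q6 [ 0.32  0.42  1.35 -0.    1.37  0.31]
[[1.0, 0.01, 0.0], [0.01, -1.0, 0.0], [0.0, -0.0, -1.0]]
```

View pics/w12.png

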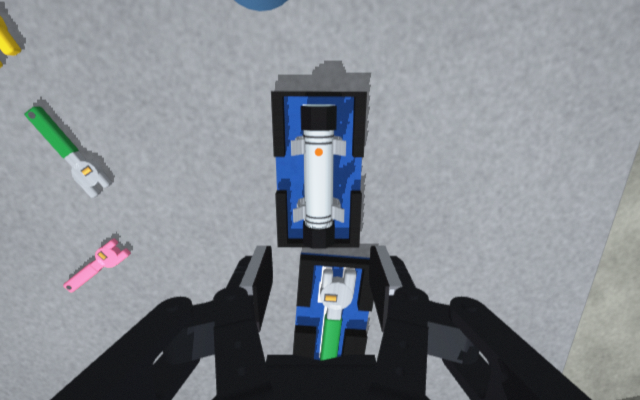

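Torch home and level: tube top at 43 mm, which is 28 + 15. One last overall check.

>>> {"method": "send_rows", "body": {"moves": [[[-30, 0, -10, 0, 50], [-35, 0, -10, 0, 50], [-35, 0, 0, 0, 50], [-35, 0, 0, 0, 50], [-30, 0, 0, 0, 50], [0, 0, 0, 0, 50], [0, 0, 0, 0, 50], [0, 0, 0, 0, 50]]]}}

```text
time_s: 29.63
tool_pos: [0.4316, 0.2865, 0.1774]
tool_rot: [3.141, 0.021, -0.002]
contact_force: [0.1, 0.1, 0.4]
gripper_width: 0.586
```

```bash
python3 - <<'E'
from h import *
im,d,K,T=cam("top"); c=im[100:290,130:530]; cv2.imwrite("pics/top1.png",cv2.resize(c,None,fx=2,fy=2,interpolation=cv2.INTER_CUBIC))
for k in("spray_mid","mug_mid"):
    for r in ctrl.recognise(k,"top")[:1]: print(k,round(r["score"],2),np.round(r["position"],3))
st()
E
```

```text
spray_mid 0.87 [ 0.531 -0.444  0.129]
t 29.7833 pos [0.4329 0.2866 0.1781] rot [ 3.141  0.019 -0.   ] F [ 0.9 -0.8 -0. ] w 0.582 q6 [ 0.42  0.11  1.7  -0.    1.33  0.41]
[[1.0, 0.01, -0.0], [0.01, -1.0, -0.0], [-0.0, 0.0, -1.0]]
```

View pics/top1.png

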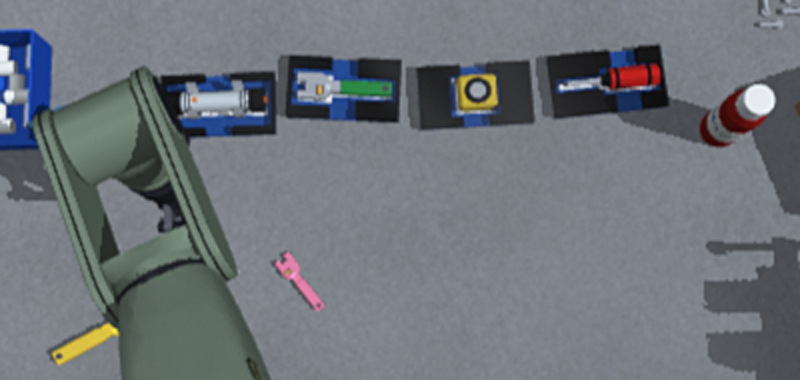

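```bash
python3 - <<'E'
from h import *
z=np.load("side0.npz"); a=cloud(z["d"],z["K"],z["T"])
im,d,K,T=cam("side")
b=cloud(d,K,T)
for P,D in((a,z["d"]),(b,d)):
    m=(D>0)&(abs(P[...,0]-.548)<.07)&(abs(P[...,1]-.496)<.07)&(P[...,2]>.03)&(P[...,2]<.11); print(m.sum(),np.round(np.median(P[m],0),3))
print(ctrl.sign_off())
E
```

```text
1990 [0.55  0.511 0.065]
1987 [0.55  0.512 0.065]
the job is handed in; nothing more can be done
None
```

All four tools are put away in the order asked, and I handed the job in at about 30 s of the 109 s allowed.

**Last checks**

| Item | Measured | Expected when home |
|---|---|---|
| Wrench (large green), jaws at the wide end | top at 18.9 mm | 19 mm |
| Screwdriver, blade in its slot | butt end within 1 mm of home; blade level, top about 22 mm | 22.5 mm |
| Tape measure | top at 34.2 mm | 34 mm |
| Torch, snapped into both clips | level, tube top about 43 mm | 43 mm |

- **Torch press:** the push force read about 7 N between steps, then let go as the torch dropped to its home height.
- **Spray can:** the top camera puts it within its 4 mm accuracy of where it started.
- **Mug:** the arm hid it from the top camera, but side-camera depth shows it within 1 mm of its start.
- **Arm:** the gripper was clear of everything at hand-in, with no contact.

**What failed or disagreed**
- **First wrench grasp closed on nothing.** Wrist depth showed the real fingertips about 30 mm behind the stated tool point, so I made every grasp about 25 mm lower than the stated geometry would suggest.
- **Tape level fit was spoiled.** The gripper's own fingers got into that fit, so its seating rests on its top height, its position (within about 2 mm) and the picture.

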